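# Bring the microtome blade up to the wax block

### The job

Set up the microtome for cutting, using fingertip pushes: swing the eccentric clamp lever of the knife carrier right round to its release stop, push the carrier forward from behind until the blade edge stands about 5 mm short of the wax block without touching it, then swing the lever fully back so that the carrier is clamped again. Push gently, never pinch or force the lever or the carrier, keep off the blade, do not push the specimen head, and leave the other things on the bench where they are.

Things in the scene. Friction and masses are not known exactly. Their poses are not given: they have to be found in the camera images.
- microtome: Fixed rotary microtome, white and grey. Origin on the bench under its centre line; x = forward travel of the carrier (operator's end to specimen), y to its left, z up. In mm: flat base casting x -150 to 390, y +-150, top z 35 (rims along y +-145 to z 49); tall housing x 170 to 390, to z 280; carrier's guide rail y +-26, top z 43, and steel clamp bar y 85 to 104, top z 63, both x -150 to 100
- knife_carrier (a joint): Travel of the knife carrier along the microtome's +x, m: 0 at the rear stop, 0.095 at the front one; it starts at 0. Grey block on the guide rail, 90 mm long, 105 wide, z 43 to 79, with the blade on top; a wing on its left (+y) carries cam and clamp lever, which travel with it. Released it slides with about 7 N of friction and stays where left; clamped it holds against 35 N, with 1 mm of play
- carrier_rear (a point): Centre of the carrier's flat upright rear face, the face to push: 105 mm wide, from 18 mm below to 18 mm above this point (z 61 mm), looking to the microtome's -x. The blade holder's cheeks (to z 112) begin 31 mm ahead of it
- clamp_lever (a joint): Clamp lever angle about its upright pivot, rad. 0 = clamped, lever pointing straight back (microtome -x), cam nose pressing a brass shoe on the clamp bar; grows as it swings out to the left (+y) and on to the release stop at 1.75 (pointing left, 10 degrees forward). Bites below 0.65; low point from 1.32 up. Starts at 0 to 0.05. Stays where left; needs 1 to 3 N at the knob
- lever_pivot (a point): Point on the lever's upright pivot axis at the height of the knob's centre (91 mm above the bench); travels with the carrier, 25 mm ahead of its rear face and 65.5 mm left of its middle
- lever_knob (a point): Centre of the black ball knob, 20 mm across, on the lever's end, 65 mm from the pivot axis, 91 mm above the bench. Under its path lie only the casting (z 35), its rim (z 49) and the clamp bar (z 63). The steel lever bar, 9 mm thick, falls from the knob to the hub (top z 79)
- blade_edge (a point): Middle of the blade's upturned cutting edge (80 mm long, across the carrier), 132 mm above the bench, 95 mm ahead of the carrier's rear face; axes as the microtome's
- block_face (a point): Centre of the face of the wax block (28 mm wide, 24 high) in the specimen head, 137 mm above the bench; axes as the microtome's. The gap is this point minus the blade edge along the microtome's x: 55 to 92 mm at the start. The steel head behind it is 70 mm wide, z 103 to 171
- specimen_head (a joint): How far the specimen head stands fed out towards the blade, m (0 to 0.035). Differs from start to start; to be left as it is
- blade: The steel blade on the carrier, 80 mm long, its edge 132 mm above the bench; not to be touched. Origin on the bench level, 55 mm ahead of the carrier's rear face; axes as the microtome's
- section_brush: Slim wooden brush, 150 mm, lying on the casting to the right of the carrier, 9 mm thick; origin under the middle. Leave alone
- spare_block: Spare wax block on its cassette, 40 x 28 x 16 mm, on the casting at the right rear; origin under the middle. Leave alone
- amber_bottle: Amber glass bottle, 64 mm across, 126 mm high, on the bench behind the operator's end; origin under its middle. Leave alone
- slide_box: Grey slide box 87 x 62 x 34 mm on the bench behind the operator's end; origin under its middle. Leave alone
- forceps: Steel forceps, 125 mm long, 7 mm thick, lying on the bench behind the operator's end; origin under its middle. Leave alone

How it is judged:
On the way, in this order (a step that is already met when the one before it is completed fails the run):
1. the lever is swung round to release (past 1.4 rad, the cam at its low point) while the carrier is still within 10 mm of where it stood (value of joint clamp_lever above 1.4 rad and distance of carrier_rear from where it was at the start of the episode below 0.01 m), for 0.05 s.
2. with the lever still released (past 1.3 rad) the carrier is pushed up until the blade edge is 1.5 to 9 mm short of the block (value of joint clamp_lever above 1.3 rad and x of blade_edge in the frame of block_face between -0.009 and -0.0015 m), for 0.2 s.
3. the lever is swung back to clamp (under 0.12 rad) with the gap kept (value of joint clamp_lever below 0.12 rad and x of blade_edge in the frame of block_face between -0.009 and -0.0015 m), for 0.2 s.
At the end, for the whole second after the job is handed in: The blade edge stands 1.5 to 9 mm short of the wax block, the clamp lever is back within 0.12 rad of its clamped stop, and the carrier is at rest (all of step 3 and linear speed of blade below 0.005 m/s); the robot touches nothing.
It fails at once if the blade edge touches the wax block (x of blade_edge in the frame of block_face above -0.0003 m).
It fails at once if the robot touches the blade (contact force between any of the fingers, the arm and blade above 0.5 N).
It fails at once if the specimen head is pushed (more than 1.5 mm) (distance of block_face from where it was at the start of the episode above 0.0015 m).
It fails at once if the clamp lever or the carrier is pinched or forced (more than 35 N) (contact force between the fingers and microtome above 35 N).
It fails at once if another thing on the bench is shifted by more than 15 mm, or lifted (distance of any of section_brush, spare_block, amber_bottle, slide_box, forceps from where it was at the start of the episode above 0.015 m).
It also fails if it takes over 69 s, if anything falls off the work surface, if the arm or the gripper's body presses on something with over 40 N, if the wrist force passes 120 N, or if a joint passes its speed limit or range.

### The arm

A 7-joint arm with a two-finger parallel gripper is mounted at the origin on the work surface. World frame = base frame: x ahead of the robot, y to its left, z up, the work surface at z = 0. Lengths are in m, angles in rad, forces in N, time in s.
With the tool pointing down it reaches from about 0.4 to 0.85 m from the base axis. Payload 10.4 kg.
Tool frame: the origin (TCP) lies midway between the tips of the shut fingers; the grasp point (between the pads) lies 19 mm behind it (r.grasp_offset is the distance from the TCP to the grasp point, in m); x points along the fingers, y is the direction in which the jaws open and shut, and the axes are right-handed (so a half turn about x gives the same grasp; the last joint's range is limited). The gripper opens to 87 mm and grips with 3 to 60 N. Pads are 19 mm wide; open, the fingers measure 117 mm over their backs; the gripper's body (75 mm by 190 mm) begins 51 mm behind the grasp point.
Start: joints at [1.165, 0.332, -0.065, 1.46, 0.022, 1.35, -0.088], TCP at [0.233, -0.58, 0.187] pointing down, gripper open.
Joint ranges: [-2.6, 2.6], [-0.5, 2.12], [-1.47, 1.34], [0.16, 2.42], [-1.27, 4.41], [0.06, 2.06], [-2.6, 2.6]. Speed limits (rad/s): [2.22, 2.22, 2.79, 2.79, 3.14, 3.14, 3.14].

### API

Orientations are given as a unit quaternion [x, y, z, w].
In Python, from bench import r, vision, close_job gives the robot as it stands. The module is installed in compiled form; this text tells all that it offers.
- The arm moves only by the shell command python3 -m pendant 'ROWS' [OPENING] [FORCE]. ROWS is text: rows parted by semicolons, each of 6 numbers parted by spaces: the shift along the tool's x, y, z in units of 0.25 m (1.0 is 0.25 m), then the turn, a rotation vector about the tool's x, y, z in units of 1.5 rad (1.0 is 1.5 rad). A call has 1 to 8 rows; each row is the pose to reach, as a shift and turn from the pose commanded when the call began, along the tool's axes at that moment; what a row does not reach only later rows make up. A row lasts 1/10 s, in which the tool goes at most 50 mm and 8.59 degrees, less where a joint would pass 70% of its speed; a pose out of reach is approached as far as the arm can. A call with a number of a shift or a turn outside -1 to 1 is refused whole. A call with a gripper value outside its range is refused whole. OPENING is the gripper command: -1 is shut, 1 is fully open, values between are in proportion, set as the call begins (- or left out, the last holds). The fingers move at their own pace and stop on an object; FORCE is the grip in N (left out, the last holds). Time passes only in rows, so rows that repeat a pose let the fingers close. It gives the time, the measured TCP pose, the force and the opening at its end, in the units of the state.
- r.read_state(): the state, without advancing time (a new reading comes with each control period).
- vision.camera(name): name is "scene" or "top" or "wrist"; returns (picture, depth): 480x640x3 uint8, blue, green, red; 480x640 float32, m along the optical axis (not along the pixel's ray), 0 where there is no reading.
- vision.get_calibration(name): a dict with "camera_matrix" (3x3 intrinsics, pixels), "k1" (the pictures are not rectified: a ray, as slopes to the right and down, at radius r is drawn at 1 + k1 r^2 times it, then the intrinsics apply), "rvec" (rotation vector, rad) and "tvec" (3), from world to camera coordinates, as OpenCV has them. Camera axes: x right, y down, z forward; pixel columns grow to the right and rows downward; lengths in m; the calibration is good to about 2 mm. A picture is of the moment at which its call begins: read the wrist's pose just before it. get_calibration takes no time and is no camera call; for the wrist camera it gives the pose at the moment of the call.
- close_job(): hands the job in, once; it reports no verdict.
The state is a dict: "time": time; "joint_positions": joint angles; "joint_vel": joint speeds; "joint_torque": joint torques, N m; "ee_pos": TCP position; "eef_rot": TCP orientation; "ft_force": force on the tool from outside, world axes, zero at the start; "torque": the same for the moment, N m; "width": finger opening in m.
Only numpy, scipy, OpenCV 4.12 (cv2) and the standard library are available. Lean on these libraries where they do the work, as an engineer would, in place of code of your own. Each camera call takes 0.05 s, during which the arm holds its last target. There are 200 camera calls.

## Working session

There is one attempt and no reset: what is moved stays moved. The work goes in short steps, Python scripts to look and compute and a shell command to move; the robot and the scene stay as the last step left them, time stands still between calls to the robot, and variables do not carry over. Pictures are saved under pics/ and viewed, about 8 in all and at most 12, crops included, and the job is handed in when it is done.

```bash
mkdir -p pics; cat > h.py <<'E'
import numpy as np, cv2
from scipy.spatial.transform import Rotation as R
from bench import r, vision
def cam(n):
    c=vision.get_calibration(n); p,d=vision.camera(n)
    return p,d,c
def world(c,d,px=None):
    K=np.array(c["camera_matrix"]);k1=c["k1"]
    h,w=d.shape
    if px is None:
        u,v=np.meshgrid(np.arange(w),np.arange(h))
    else: u,v=np.array(px,float).T
    z=d if px is None else np.array([d[int(b),int(a)] for a,b in px])
    X=(u-K[0,2])/K[0,0];Y=(v-K[1,2])/K[1,1]
    x,y=X.copy(),Y.copy()
    for _ in range(8):
        f=1+k1*(x*x+y*y); x,y=X/f,Y/f
    P=np.stack([x*z,y*z,z],-1)
    M=R.from_rotvec(np.ravel(c["rvec"])).as_matrix()
    return (P-np.ravel(c["tvec"]))@M
def st():
    s=r.read_state(); return {k:np.round(s[k],4) for k in("time","ee_pos","eef_rot","ft_force","width","joint_positions")}
E
python3 - <<'E'
from h import *
print(st())
for n in("top","scene"):
    p,d,c=cam(n); cv2.imwrite(f"pics/{n}1.png",p); np.savez(f"{n}1.npz",p=p,d=d,W=world(c,d))
    print(n,c, R.from_rotvec(np.ravel(c["rvec"])).inv().apply(-np.ravel(c["tvec"])))
E
```

```text
{'time': np.float64(0.0), 'ee_pos': array([ 0.2333, -0.5794,  0.1858]), 'eef_rot': array([-0.6941, -0.135 ,  0.6943, -0.134 ]), 'ft_force': array([-0.0467, -0.3707, -0.237 ]), 'width': np.float64(0.0873), 'joint_positions': array([ 1.1654,  0.3329, -0.0647,  1.4609,  0.0216,  1.3499, -0.0885])}
top {'camera_matrix': array([[557.21492001,   0.        , 323.39176913],
       [  0.        , 557.21492001, 236.35304087],
       [  0.        ,   0.        ,   1.        ]]), 'k1': 0.052185693423489554, 'rvec': array([ 2.17615882, -2.1729962 ,  0.07176395]), 'tvec': array([0.07232512, 0.52241238, 1.05211903])} [0.43733858 0.05877185 1.09104578]
scene {'camera_matrix': array([[547.59944507,   0.        , 325.55859435],
       [  0.        , 547.59944507, 240.17155344],
       [  0.        ,   0.        ,   1.        ]]), 'k1': -0.07339689119619013, 'rvec': array([ 0.97026206,  2.46332962, -1.08169515]), 'tvec': array([ 0.32128579, -0.20002398,  1.28254525])} [0.95934663 0.57918774 0.72962461]
```

View pics/top1.png

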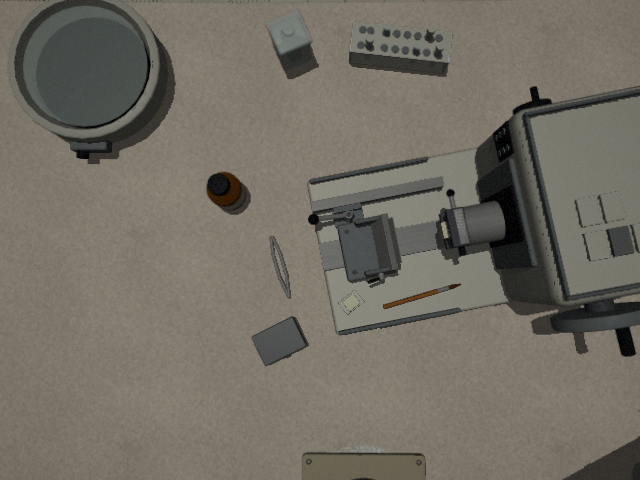

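View pics/scene1.png

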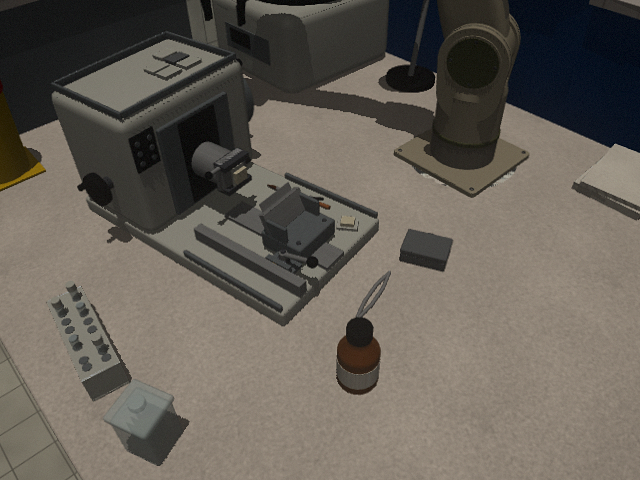

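The top view shows the microtome's forward direction running right in the image, which is about world -y. The knob is at about (313,219), the carrier's rear face at about x=342, the casting's rear corners at (308,183) and (338,333), and the block face at about (443,230). In the scene view the lever points back and the bottle, forceps and box lie behind the operator's end. Next I fit the microtome frame.

```bash
cat > fit.py <<'E'
from h import *
z=np.load("top1.npz");W,p,d=z["W"],z["p"],z["d"]
ok=d>0
roi=np.zeros(d.shape,bool); roi[140:345,295:560]=1
def comp(lo,hi):
    m=((W[...,2]>lo)&(W[...,2]<hi)&ok&roi).astype(np.uint8)
    n,l,s,c=cv2.connectedComponentsWithStats(m); return m,n,l,s
m,n,l,s=comp(.025,.075)
i=1+np.argmax(s[1:,4]);
# rims & clamp bar: by line fits
P=W[ok&roi]
print("bench z",np.median(W[380:440,150:250,2]),"casting z",np.median(W[300:318,420:480,2]))
m,n,l,s=comp(.043,.056)
for j in range(1,n):
    if s[j,4]>60:
        q=W[l==j]; print("rim?",s[j],cv2.minAreaRect(q[:,:2].astype(np.float32)),q[:,2].mean())
m,n,l,s=comp(.057,.07)
for j in range(1,n):
    if s[j,4]>60:
        q=W[l==j]; print("bar?",s[j],cv2.minAreaRect(q[:,:2].astype(np.float32)),q[:,2].mean())
m,n,l,s=comp(.07,.085)
for j in range(1,n):
    if s[j,4]>60:
        q=W[l==j]; print("carr?",s[j],cv2.minAreaRect(q[:,:2].astype(np.float32)),q[:,2].mean())
for u,v in [(313,219),(311,219),(314,217),(349,216),(393,245),(395,245),(397,245),(399,245),(447,229),(445,226),(443,229),(441,233),(340,240),(344,240)]: print((u,v),W[v,u].round(4),p[v,u])
E
python3 fit.py
python3 - <<'E'
import cv2
p=cv2.imread("pics/top1.png")[165:345,295:515]
cv2.imwrite("pics/crop1.png",cv2.resize(p,(792,648)[0:2] if 0 else (732,600),interpolation=cv2.INTER_CUBIC))
E
```

```text
bench z 0.0007297431249952783 casting z 0.035100164219721904
rim? [309 157 119  27 534] ((0.646759033203125, -0.011368073523044586), (0.009048420004546642, 0.2279055416584015), 11.043695449829102) 0.04852954370972572
rim? [334 206  30  22 189] ((0.5568008422851562, 0.026119418442249298), (0.022662516683340073, 0.0583200603723526), 18.987728118896484) 0.051534036613509214
rim? [395 221  50  34 698] ((0.5183601379394531, -0.10760291665792465), (0.05129558965563774, 0.0842294842004776), 11.353616714477539) 0.04465814945127659
rim? [319 239  26  32 354] ((0.4860135018825531, 0.05797647684812546), (0.05194470286369324, 0.04021064192056656), 11.363998413085938) 0.04471391993403098
rim? [340 291  22  23 223] ((0.3977038562297821, 0.02143092453479767), (0.02626650221645832, 0.03948794677853584), 36.77482986450195) 0.04988114398573839
rim? [383 294  41  15 115] ((0.40029242634773254, -0.07571117579936981), (0.00848569255322218, 0.07689408212900162), 17.433462142944336) 0.044699360634434755
rim? [339 308 121  27 552] ((0.36311328411102295, -0.06700590997934341), (0.008449876680970192, 0.226141
[... 1278 characters left out ...]
18.78441619873047) 0.0777473171104971
(313, 219) [0.547  0.0906 0.1017] [16 16 13]
(311, 219) [0.5468 0.0941 0.1035] [10  7  9]
(314, 217) [0.5505 0.0888 0.1028] [13  9 15]
(349, 216) [0.5551 0.0256 0.0787] [68 67 65]
(393, 245) [ 0.4996 -0.0498  0.1175] [54 56 61]
(395, 245) [ 0.499  -0.0522  0.1273] [57 53 55]
(397, 245) [ 0.4987 -0.0551  0.1315] [56 59 58]
(399, 245) [ 0.5043 -0.0691  0.0453] [ 97 100 100]
(447, 229) [ 0.5244 -0.1365  0.153 ] [63 67 69]
(445, 226) [ 0.5299 -0.134   0.1492] [123 145 147]
(443, 229) [ 0.5251 -0.1312  0.1463] [123 146 148]
(441, 233) [ 0.519  -0.1294  0.1376] [38 48 50]
(340, 240) [0.5116 0.042  0.0726] [35 38 31]
(344, 240) [0.5111 0.0348 0.0793] [82 80 77]
```

View pics/crop1.png

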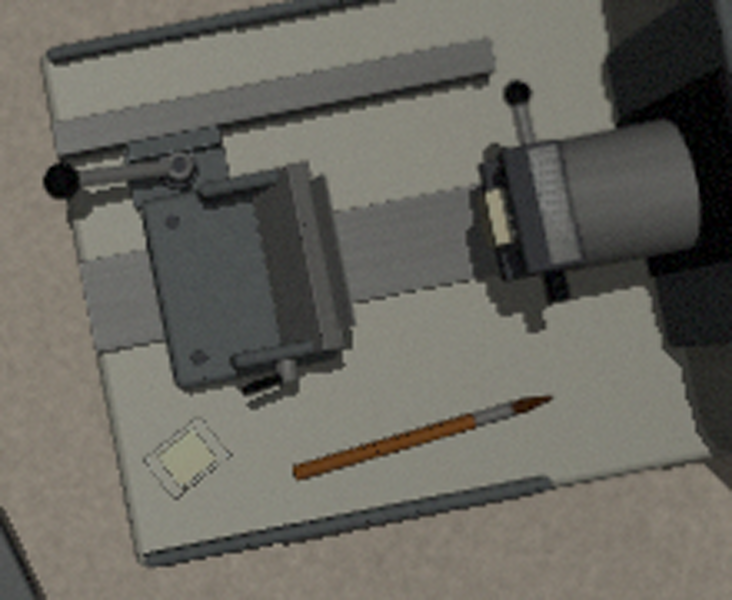

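```bash
cat >> h.py <<'E'
F=np.array([np.sin(np.radians(11.1)),-np.cos(np.radians(11.1)),0]); L=np.array([-F[1],F[0],0])
def mt(f,l,z): return f*F+l*L+[0,0,z]   # "f,l" coords: carrier rear starts at f=.056,l=.4865
def fl(p): p=np.asarray(p); return np.stack([p@F,p@L,p[...,2]],-1)
def plan(pos,jaw=None):
    s=r.read_state(); M=R.from_quat(s["eef_rot"]).as_matrix()
    d=M.T@(np.asarray(pos)-s["ee_pos"])/0.25
    if jaw is None: rv=np.zeros(3)
    else:
        best=None
        for sg in(1,-1):
            y=sg*np.asarray(jaw); x=np.array([0,0,-1.]); T=np.stack([x,y,np.cross(x,y)],1)
            rv=R.from_matrix(M.T@T).as_rotvec()
            if best is None or np.linalg.norm(rv)<np.linalg.norm(best): best=rv
        rv=best/1.5
    print("fl now",fl(s["ee_pos"]).round(4),"shift",d.round(3),"turn",rv.round(3))
E
python3 -m pendant '-0.9 0 0 0 0 0;-0.9 0 0 0 0 0;-0.9 0 0 0 0 0;-0.9 0 0 0 0 0;-0.9 0 0 0 0 0' -1
python3 - <<'E'
from h import *
s=r.read_state(); print(R.from_quat(s["eef_rot"]).as_matrix().round(3))
plan(mt(.02,.47,.40),F); plan(mt(.02,.47,.40),L)
E
```

```text
time: 0.6
ee_pos: [0.2335, -0.58, 0.4161]
eef_rot: [0.695, 0.133, -0.694, 0.136]
ft_force: [0.1, -0.4, -0.9]
width: 0.0547
[[ 0.002  0.373 -0.928]
 [-0.004 -0.928 -0.373]
 [-1.     0.005 -0.   ]]
fl now [0.6141 0.1175 0.4161] shift [ 0.055 -2.069 -1.831] turn [ 0.126 -0.001 -0.003]
fl now [0.6141 0.1175 0.4161] shift [ 0.055 -2.069 -1.831] turn [-0.921  0.002 -0.003]
```

```bash
python3 -m pendant '0 -1 -0.88 0.12 0 0;0 -1 -0.88 0.12 0 0;0 -1 -0.88 0.12 0 0;0 -1 -0.88 0.12 0 0;0 -1 -0.88 0.12 0 0;0 -1 -0.88 0.12 0 0;0 -1 -0.88 0.12 0 0'
python3 - <<'E'
from h import *
plan(mt(.02,.47,.40),F); print(st()["joint_positions"])
E
```

```text
time: 1.3
ee_pos: [0.3451, -0.2621, 0.4117]
eef_rot: [0.703, 0.073, -0.703, 0.073]
ft_force: [0.0, 0.3, 0.6]
width: 0.0027
fl now [0.3237 0.2882 0.4117] shift [ 0.047 -1.206 -0.742] turn [ 0.008 -0.    -0.   ]
[ 0.8544 -0.0993 -0.276   1.4725 -0.0274  1.7641 -0.7904]
```

```bash
python3 -m pendant '0 -1 -0.6 0 0 0;0 -1 -0.6 0 0 0;0 -1 -0.6 0 0 0;0 -1 -0.6 0 0 0;0 -1 -0.6 0 0 0;0 -1 -0.6 0 0 0;0 -1 -0.6 0 0 0;0 -1 -0.6 0 0 0'
python3 - <<'E'
from h import *
plan(mt(-.03,.50,.40),F); print(st()["joint_positions"])
p,d,c=cam("wrist"); cv2.imwrite("pics/w1.png",p); np.savez("w1.npz",p=p,d=d,W=world(c,d))
print(R.from_rotvec(np.ravel(c["rvec"])).inv().apply(-np.ravel(c["tvec"])),(d>0).mean())
E
```

```text
time: 2.1
ee_pos: [0.4407, 0.0099, 0.4112]
eef_rot: [-0.703, -0.072, 0.704, -0.072]
ft_force: [-0.1, -0.4, -0.0]
width: 0.0002
fl now [0.0751 0.4343 0.4112] shift [ 0.045 -0.417 -0.267] turn [0.007 0.    0.   ]
[ 0.6039 -0.0765 -0.6633  1.4409 -0.0479  1.7614 -1.433 ]
[0.52452516 0.02642255 0.60883597] 0.9959928385416666
```

View pics/w1.png

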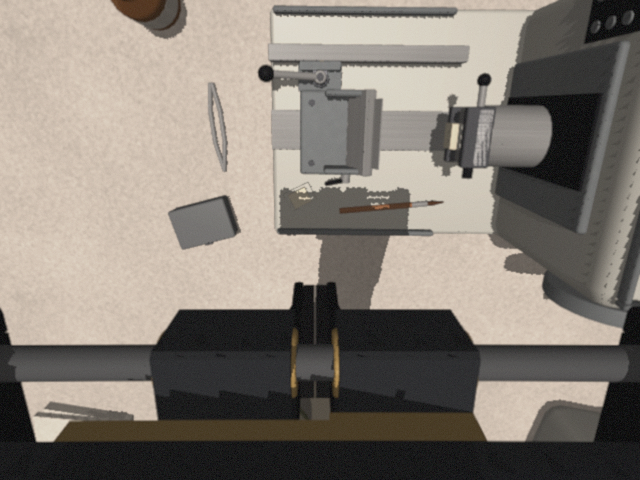

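The wrist view is nearly aligned with the microtome: knob at (266,73), pivot (320,76), carrier rear edge u≈301, blade edge u≈377, wax block front u≈447. Measuring these now.

```bash
cat > meas.py <<'E'
from h import *
import sys
z=np.load(sys.argv[1]);W,p,d=z["W"],z["p"],z["d"]
Q=fl(W); ok=d>0
x,y,zz=Q[...,0],Q[...,1],Q[...,2]
def st_(n,m):
    q=Q[m]; print(n,m.sum(),"lo",np.percentile(q,2,axis=0).round(4),"hi",np.percentile(q,98,axis=0).round(4),"med",np.median(q,axis=0).round(4)) if m.any() else print(n,0)
base=ok&(y>.38)&(y<.66)
st_("carrier top",base&(abs(zz-.079)<.003)&(abs(y-.4865)<.06)&(x<.2)&(x>.03))
st_("knob",base&(zz>.094)&(zz<.105)&(y>.53)&(x<.15))
st_("edge",base&(zz>.127)&(zz<.14)&(abs(y-.4865)<.03)&(x<.222))
st_("bar",base&(abs(zz-.063)<.003)&(y>.565)&(x<.3))
st_("cast",base&(abs(zz-.035)<.003)&(x<.3))
b=p.astype(int); wax=ok&(b[...,2]-b[...,0]>15)&(zz>.12)&(zz<.16)&(abs(y-.4865)<.03)
st_("wax",wax)
# profile along l=mid at columns
for l0 in(.48,.4865,.493):
    m=ok&(abs(y-l0)<.0015)&(x>.12)&(x<.25)&(zz>.1); o=np.argsort(x[m]); 
    print(l0,[(round(float(a),4),round(float(c),3),int(k[2]-k[0]))for a,c,k in zip(x[m][o],zz[m][o],b[m][o])][::3])
E
python3 meas.py w1.npz
```

```text
carrier top 3525 lo [0.0573 0.4401 0.0765] hi [0.1145 0.5347 0.0809] med [0.0834 0.4903 0.0785]
knob 234 lo [-0.135   0.5311  0.0943] hi [0.1211 0.6307 0.1017] med [0.0158 0.5566 0.0984]
edge 185 lo [0.1468 0.4583 0.1272] hi [0.1508 0.5149 0.1327] med [0.1489 0.4891 0.1301]
bar 3706 lo [-0.1069  0.5677  0.0603] hi [0.2592 0.6148 0.0652] med [0.1255 0.5837 0.0624]
cast 21484 lo [0.0198 0.3846 0.0324] hi [0.2937 0.6303 0.0365] med [0.1833 0.5456 0.0344]
wax 308 lo [0.2252 0.4758 0.1299] hi [0.2342 0.5029 0.1505] med [0.2281 0.4895 0.148 ]
0.48 [(0.1223, 0.101, 6), (0.1246, 0.103, 6), (0.1255, 0.105, 6), (0.1265, 0.107, 6), (0.1276, 0.109, 7), (0.1294, 0.115, 5), (0.1304, 0.117, 5), (0.1313, 0.119, 6), (0.1321, 0.123, 8), (0.1335, 0.121, 10), (0.1347, 0.12, 11), (0.136, 0.119, 8), (0.1373, 0.12, 9), (0.1396, 0.119, 7), (0.141, 0.118, 8), (0.1423, 0.117, 9), (0.1434, 0.117, 7), (0.1443, 0.12, 6), (0.146, 0.125, 6), (0.1464, 0.13, 8), (0.1478, 0.128, 7), (0.1485, 0.131, 7), (0.1496, 0.132, 8), (0.2252, 0.127, 12), (0.2254, 0.131, 15), (0.2255, 0.145, 18), (0.2256, 0.13, 17), (0.2257, 0.13
[... 2159 characters left out ...]
.122, 7), (0.1471, 0.128, 9), (0.1481, 0.13, 8), (0.1491, 0.13, 9), (0.1501, 0.131, 9), (0.2254, 0.137, 16), (0.2255, 0.141, 13), (0.2256, 0.128, 15), (0.2257, 0.136, 14), (0.2258, 0.143, 16), (0.2259, 0.131, 16), (0.2263, 0.148, 34), (0.2278, 0.147, 39), (0.229, 0.147, 37), (0.2296, 0.149, 36), (0.2308, 0.148, 38), (0.2322, 0.148, 39), (0.2332, 0.148, 35), (0.2334, 0.15, 26), (0.2335, 0.163, 6), (0.2336, 0.156, 9), (0.2337, 0.168, -1), (0.2337, 0.161, 0), (0.2339, 0.152, 12), (0.235, 0.167, 2), (0.2367, 0.168, -2), (0.2381, 0.168, -2), (0.2398, 0.169, 0), (0.241, 0.169, 2), (0.2418, 0.17, 3), (0.2435, 0.168, -1), (0.2441, 0.169, 0), (0.2458, 0.17, 4), (0.2474, 0.168, 7), (0.2492, 0.17, 10)]
```

```bash
python3 -m pendant '0 -0.248 -0.358 0.007 0 0;0 -0.248 -0.358 0.007 0 0;0.2 -0.248 -0.358 0.007 0 0;0.4 -0.248 -0.358 0.007 0 0;0.6 -0.248 -0.358 0.007 0 0;0.8 -0.248 -0.358 0.007 0 0;1 -0.248 -0.358 0.007 0 0;1 -0.248 -0.358 0.007 0 0'
python3 - <<'E'
from h import *
plan(mt(.013,.524,.078),F);print(st()["ft_force"])
E
```

```text
time: 2.95
ee_pos: [0.512, 0.085, 0.1557]
eef_rot: [-0.7, -0.067, 0.708, -0.067]
ft_force: [0.1, -1.0, 0.2]
width: 0.0006
fl now [0.0151 0.5188 0.1557] shift [ 0.311 -0.009 -0.024] turn [-0.003  0.007  0.   ]
[ 0.0982 -0.9831  0.2265]
```

```bash
python3 -m pendant '0.15 -0.009 -0.02 0 0 0;0.31 -0.009 -0.02 0 0 0;0.31 -0.009 -0.02 0 0 0'
python3 - <<'E'
from h import *
plan(mt(.0118,.5508,.078));print(st()["ft_force"])
p,d,c=cam("wrist"); cv2.imwrite("pics/w2.png",p)
E
```

```text
time: 3.25
ee_pos: [0.5188, 0.0895, 0.0821]
eef_rot: [-0.702, -0.067, 0.706, -0.067]
ft_force: [0.6, -0.6, 0.5]
width: 0.0005
fl now [0.012  0.5263 0.0821] shift [ 0.016 -0.001 -0.098] turn [0. 0. 0.]
[ 0.5667 -0.6408  0.5097]
```

View pics/w2.png

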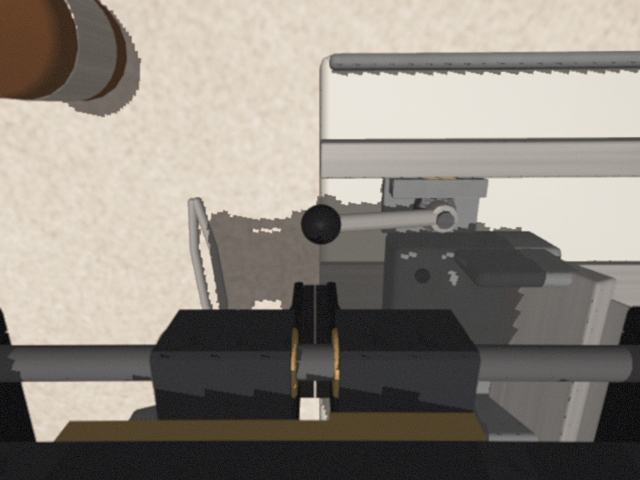

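The picture shows the shut fingertips at about (315,290), just to the right of the knob at (320,224), with nothing in the way. I'll start the arc.

```bash
python3 -m pendant '0.01 0.002 -0.03 0 0 0;0.01 0.004 -0.06 0 0 0;0.01 0 -0.098 0 0 0;0.01 0.002 -0.14 0 0 0;0.01 0.007 -0.18 0 0 0;0.01 0.022 -0.22 0 0 0;0.01 0.039 -0.257 0 0 0;0.01 0.064 -0.29 0 0 0'
python3 - <<'E'
from h import *
plan(mt(.0611,.621,.078))
E
```

```text
time: 4.1
ee_pos: [0.5955, 0.0893, 0.0814]
eef_rot: [-0.704, -0.068, 0.704, -0.068]
ft_force: [0.6, 0.5, -0.6]
width: 0.0005
fl now [0.027  0.6015 0.0814] shift [ 0.014  0.136 -0.078] turn [0. 0. 0.]
```

```bash
python3 -m pendant '0.01 0.032 -0.02 0 0 0;0.01 0.06 -0.04 0 0 0;0.01 0.09 -0.058 0 0 0;0.01 0.114 -0.07 0 0 0;0.01 0.136 -0.078 0 0 0;0.01 0.136 -0.078 0 0 0'
cat > knob.py <<'E'
from h import *
import sys
p,d,c=cam("wrist"); W=world(c,d); cv2.imwrite("pics/%s.png"%sys.argv[1],p); Q=fl(W)
b=p.max(2); m=((b<70)&(d>0)&(Q[...,2]>.08)&(Q[...,2]<.106)&(Q[...,1]>.53)).astype(np.uint8); m[265:]=0
n,l,s,ce=cv2.connectedComponentsWithStats(m)
for i in range(1,n):
    if s[i,4]>150: print("blob",s[i],ce[i].round(1),"fl med",np.median(Q[l==i],axis=0).round(4), "lo",Q[l==i].min(0).round(4),"hi",Q[l==i].max(0).round(4))
print(st())
np.savez("%s.npz"%sys.argv[1],p=p,d=d,W=W)
E
python3 knob.py w3
```

```text
time: 4.7
ee_pos: [0.6206, 0.0587, 0.079]
eef_rot: [0.704, 0.067, -0.704, 0.068]
ft_force: [0.5, 0.6, 0.0]
width: 0.0003
{'time': np.float64(4.75), 'ee_pos': array([0.6203, 0.0594, 0.079 ]), 'eef_rot': array([ 0.7039,  0.0676, -0.7039,  0.0677]), 'ft_force': array([-0.5232,  0.1226, -0.8695]), 'width': np.float64(0.0007), 'joint_positions': array([ 0.3698,  0.5035, -0.7102,  1.5651,  0.3442,  1.2016, -1.7835])}
```

View pics/w3.png

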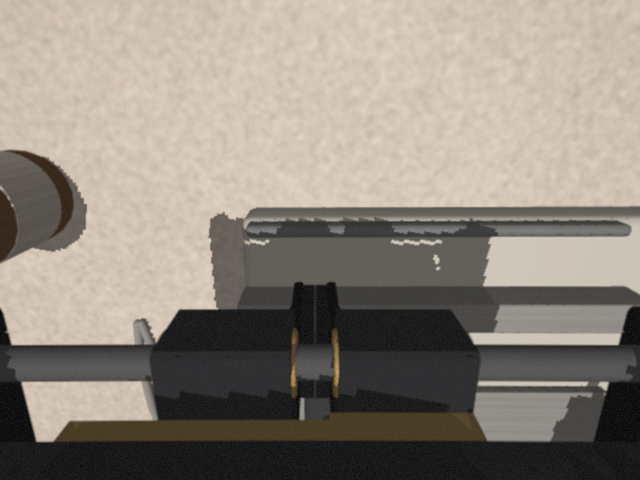

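The hand hides the knob in this view, so I'll use the scene and top cameras instead.

```bash
cat > sc.py <<'E'
from h import *
import sys
for n in("scene",):
    p,d,c=cam(n); W=world(c,d); Q=fl(W); ok=d>0
    np.savez(f"{n}_{sys.argv[1]}.npz",p=p,d=d,W=W)
    K=np.array(c["camera_matrix"])
    # crop around the lever
    pt,_=cv2.projectPoints(mt(.10,.58,.09)[None],np.ravel(c["rvec"]),np.ravel(c["tvec"]),K,np.zeros(4)); u,v=pt.ravel().astype(int)
    u0,v0=max(u-80,0),max(v-60,0)
    cv2.imwrite(f"pics/sc_{sys.argv[1]}.png",cv2.resize(p[v0:v0+120,u0:u0+160],(800,600),interpolation=cv2.INTER_CUBIC)); print("crop origin",u0,v0)
E
python3 sc.py a
```

```text
crop origin 184 189
```

View pics/sc_a.png

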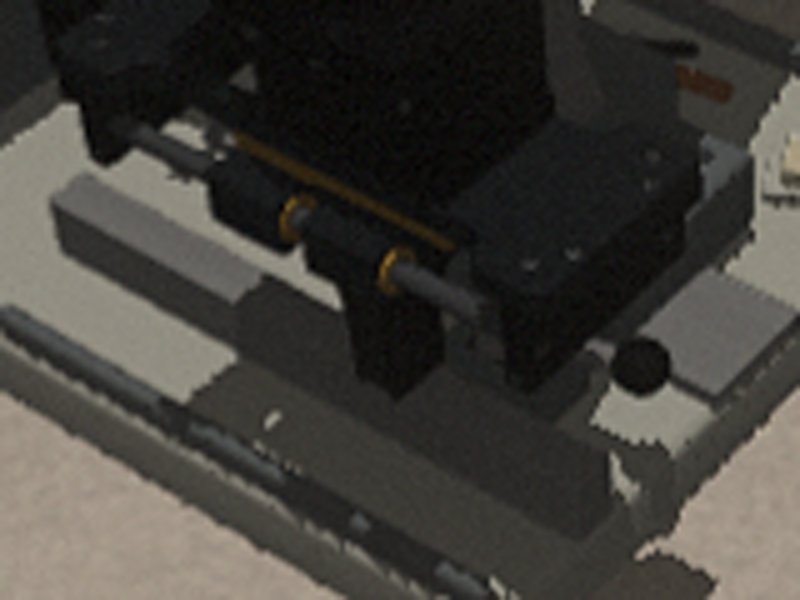

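```bash
python3 - <<'E'
from h import *
for f in("scene1.npz","scene_a.npz"):
    z=np.load(f);Q=fl(z["W"]);p=z["p"]
    m=((p.max(2)<45)&(Q[...,2]>.08)&(Q[...,2]<.106)).astype(np.uint8); m[:, :295]=0; m[:,330:]=0; m[:245]=0;m[285:]=0
    n,l,s,ce=cv2.connectedComponentsWithStats(m)
    for i in range(1,n):
        if s[i,4]>20: print(f,s[i],ce[i].round(1),np.median(Q[l==i],axis=0).round(4))
z=np.load("w3.npz");Q=fl(z["W"])
for v in(286,290,300,320): print(v,[Q[v,u].round(4).tolist() for u in(303,325)])
E
```

```text
scene1.npz [305 257  13  11 104] [311.5 261.7] [0.0138 0.5621 0.0967]
scene_a.npz [306 257  12  11 103] [311.6 261.7] [0.0135 0.5619 0.0968]
286 [[0.0575, 0.6316, 0.1173], [0.0671, 0.6308, 0.1156]]
290 [[0.0576, 0.6308, 0.1197], [0.067, 0.6305, 0.1191]]
300 [[0.0578, 0.6309, 0.1292], [0.0668, 0.6308, 0.129]]
320 [[0.0583, 0.6308, 0.1451], [0.0664, 0.6311, 0.1456]]
```

```bash
python3 - <<'E'
from h import *
z=np.load("scene_a.npz");Q=fl(z["W"]);p=z["p"]
for cx,cy in[(395,300),(395,340),(395,370),(395,385),(395,393),(395,400),(365,370),(425,350),(440,350)]:
    u,v=184+cx//5,189+cy//5; print((u,v),Q[v,u].round(4),p[v,u])
for f in("w1.npz","w3.npz"):
    z=np.load(f);Q=fl(z["W"])
    m=(z["d"]>0)&(z["d"]<.35); m[:, :295]=0;m[:,336:]=0
    print(f,"lowest tool pts z",np.sort(Q[m][:,2])[:5] , "depth max",z["d"][m].max())
E
```

```text
(263, 249) [0.0494 0.6327 0.1607] [ 9 12 10]
(263, 257) [0.0516 0.6326 0.1424] [17 19 17]
(263, 263) [0.0536 0.6323 0.128 ] [10 10 12]
(263, 266) [0.054  0.6327 0.1215] [13 15 16]
(263, 267) [0.0538 0.6332 0.1198] [16 18 19]
(263, 269) [0.0548 0.6328 0.1144] [29 31 33]
(257, 263) [0.0676 0.6318 0.1193] [16 18 18]
(269, 259) [0.054  0.6179 0.1248] [ 7 12 16]
(272, 259) [0.0542 0.6111 0.1192] [16 18 16]
w1.npz lowest tool pts z [0.44593179 0.44603846 0.44605805 0.44625534 0.44625974] depth max 0.18228614
w3.npz lowest tool pts z [-0.00287749 -0.00281116 -0.00280488 -0.00279183 -0.00278033] depth max 0.28866014
```

Both cameras put the real fingertips at z≈0.1145 where the reported TCP is 0.079, about 35 mm apart. The finger therefore passed over the knob, and nothing has moved. I'll check the hand's true geometry before going lower.

```bash
python3 - <<'E'
from h import *
z=np.load("scene_a.npz");Q=fl(z["W"]);p=z["p"]
for cx,cy in[(520,385),(525,375),(545,375),(105,155),(100,145),(450,300),(250,235),(320,250),(345,290)]:
    u,v=184+cx//5,189+cy//5; print((cx,cy),Q[v,u].round(4))
# all tool points: z histogram by distance from finger axis
z=np.load("w1.npz");Q=fl(z["W"]);m=(z["d"]>0)&(z["d"]<.25); q=Q[m]
t=np.array([.0751,.4343,.4112])
for lo in np.arange(.03,.12,.01):
    k=(q[:,2]-t[2]>lo)&(q[:,2]-t[2]<lo+.01); 
    if k.any(): print(round(lo,2),k.sum(),"f",(q[k,0].min()-t[0]).round(3),(q[k,0].max()-t[0]).round(3),"l",(q[k,1].min()-t[1]).round(3),(q[k,1].max()-t[1]).round(3))
E
```

```text
(520, 385) [-0.0225  0.6588  0.1884]
(525, 375) [-0.0234  0.6574  0.1917]
(545, 375) [-0.0247  0.6506  0.1869]
(105, 155) [0.141  0.6577 0.1903]
(100, 145) [0.1412 0.6586 0.1948]
(450, 300) [0.0055 0.6541 0.2018]
(250, 235) [0.0795 0.6587 0.1906]
(320, 250) [0.049  0.66   0.2019]
(345, 290) [0.0406 0.6604 0.1912]
0.03 210 f -0.009 0.009 l -0.008 0.013
0.04 437 f -0.009 0.01 l 0.01 0.013
0.05 554 f -0.009 0.01 l 0.006 0.013
0.06 504 f -0.009 0.009 l 0.006 0.013
0.07 539 f -0.006 0.008 l 0.01 0.013
0.08 607 f -0.005 0.006 l -0.009 0.013
0.09 113 f -0.004 0.006 l -0.01 0.007
0.1 2475 f -0.081 0.081 l -0.006 0.04
0.11 9818 f -0.08 0.081 l -0.002 0.04
```

The whole tool sits 35 mm further back than reported: the body is 72 mm above the true tip, as specified, and the sideways position is right. I'll command z as (wanted tip z − 0.035) and repeat the arc.

```bash
python3 -m pendant '-0.08 0 0.1 0 0 0;-0.08 -0.1 0.25 0 0 0;-0.08 -0.196 0.4 0 0 0;-0.08 -0.196 0.4 0 0 0;0.06 -0.196 0.4 0 0 0;0.14 -0.196 0.4 0 0 0;0.14 -0.196 0.4 0 0 0'
python3 - <<'E'
from h import *
plan(mt(.012,.520,.044));print(st()["ft_force"])
p,d,c=cam("wrist");W=world(c,d);Q=fl(W)
m=(d>0)&(p.max(2)<60)&(Q[...,2]>.08)&(Q[...,2]<.106)&(Q[...,1]>.54); m[265:]=0
print("knob",m.sum(),Q[m].min(0),Q[m].max(0)); m=(d>0)&(d<.2); m[:,:295]=0;m[:,336:]=0; print("tip z",Q[m][:,2].min())
E
```

```text
time: 5.5
ee_pos: [0.5107, 0.0886, 0.0419]
eef_rot: [-0.702, -0.068, 0.705, -0.068]
ft_force: [-0.5, -0.5, 0.3]
width: 0.0002
fl now [0.0114 0.5183 0.0419] shift [-0.008  0.003 -0.007] turn [0. 0. 0.]
[-0.4969 -0.4613  0.3081]
knob 1952 [0.00609434 0.54000495 0.08018104] [0.10519589 0.56718926 0.10208516]
tip z 0.023453483840891718
```

```bash
python3 -m pendant '0 0.012 -0.05 0 0 0;0 0.015 -0.08 0 0 0;0 0.017 -0.112 0 0 0;0 0.016 -0.14 0 0 0;0 0.015 -0.167 0 0 0;0 0.02 -0.195 0 0 0;0 0.024 -0.222 0 0 0;0 0.04 -0.27 0 0 0'
python3 - <<'E'
from h import *
plan(mt(.0599,.6217,.044));print(st()["ft_force"])
p,d,c=cam("scene"); Q=fl(world(c,d)); np.savez("scene_b.npz",p=p,d=d,Q=Q)
P=np.array([.081,.556])
for th in np.arange(0,1.8,.1):
    k=P+.065*np.array([-np.cos(th),np.sin(th)]); m=(d>0)&(np.hypot(Q[...,0]-k[0],Q[...,1]-k[1])<.010)&(Q[...,2]>.084)&(Q[...,2]<.103)&(p.max(2)<45); print(round(th,1),m.sum(),end="; ")
E
```

```text
time: 6.35
ee_pos: [0.5809, 0.092, 0.0449]
eef_rot: [-0.704, -0.068, 0.704, -0.068]
ft_force: [-2.7, 0.2, -0.4]
width: 0.0003
fl now [0.0216 0.5877 0.0449] shift [ 0.004  0.153 -0.136] turn [0. 0. 0.]
[-2.7342  0.2096 -0.3517]
0.0 0; 0.1 0; 0.2 1; 0.3 21; 0.4 33; 0.5 12; 0.6 54; 0.7 81; 0.8 100; 0.9 100; 1.0 52; 1.1 12; 1.2 0; 1.3 0; 1.4 0; 1.5 0; 1.6 0; 1.7 0;
```

```bash
python3 -m pendant '0 0.02 -0.042 0 0 0;0 0.038 -0.063 0 0 0;0 0.058 -0.082 0 0 0;0 0.08 -0.099 0 0 0;0 0.103 -0.114 0 0 0;0 0.128 -0.125 0 0 0;0 0.153 -0.136 0 0 0;0 0.153 -0.136 0 0 0'
cat > lev.py <<'E'
from h import *
import sys
adv=float(sys.argv[1]); print(st())
p,d,c=cam("scene"); Q=fl(world(c,d)); P=np.array([.081+adv,.556])
m0=(d>0)&(Q[...,2]>.084)&(Q[...,2]<.103)&(p.max(2)<45)
o=[]
for th in np.arange(-.1,1.85,.05):
    k=P+.065*np.array([-np.cos(th),np.sin(th)]); m=m0&(np.hypot(Q[...,0]-k[0],Q[...,1]-k[1])<.010); o.append((round(th,2),int(m.sum())))
print([a for a in o if a[1]>15])
np.savez("scene_c.npz",p=p,d=d,Q=Q)
E
python3 lev.py 0
```

```text
time: 7.2
ee_pos: [0.6222, 0.0593, 0.044]
eef_rot: [0.704, 0.067, -0.704, 0.068]
ft_force: [0.1, -0.5, -1.2]
width: 0.0004
{'time': np.float64(7.2), 'ee_pos': array([0.6222, 0.0593, 0.044 ]), 'eef_rot': array([ 0.704 ,  0.0671, -0.7038,  0.0675]), 'ft_force': array([ 0.0748, -0.5028, -1.2072]), 'width': np.float64(0.0004), 'joint_positions': array([ 0.3605,  0.5436, -0.6989,  1.591 ,  0.3749,  1.1447, -1.8043])}
[(np.float64(1.05), 27), (np.float64(1.1), 35), (np.float64(1.15), 42), (np.float64(1.2), 43), (np.float64(1.25), 43), (np.float64(1.55), 18), (np.float64(1.6), 24), (np.float64(1.65), 18)]
```

```bash
python3 -m pendant '0 0.012 0 0 0 0;0 0.024 0 0 0 0;0 0.024 0 0 0 0;0 -0.04 0 0 0 0;-0.2 -0.06 0 0 0 0;-0.4 -0.16 0.1 0 0 0;-0.6 -0.3 0.2 0 0 0;-0.6 -0.3 0.2 0 0 0'
python3 lev.py 0
python3 - <<'E'
from h import *
p,d,c=cam("wrist"); cv2.imwrite("pics/w4.png",p); np.savez("w4.npz",p=p,d=d,W=world(c,d))
plan(mt(-.02,.487,.19),L); plan(mt(-.02,.487,.19),F)
E
```

```text
time: 8.05
ee_pos: [0.5568, 0.129, 0.1976]
eef_rot: [0.705, 0.069, -0.703, 0.069]
ft_force: [0.6, 0.5, 0.2]
width: 0.0007
{'time': np.float64(8.05), 'ee_pos': array([0.5568, 0.129 , 0.1976]), 'eef_rot': array([ 0.7049,  0.0693, -0.7025,  0.0691]), 'ft_force': array([0.6395, 0.4573, 0.1767]), 'width': np.float64(0.0007), 'joint_positions': array([ 0.3577,  0.3016, -0.8056,  1.5606,  0.2213,  1.3702, -1.8436])}
[(np.float64(1.4), 22), (np.float64(1.45), 47), (np.float64(1.5), 67), (np.float64(1.55), 84), (np.float64(1.6), 101), (np.float64(1.65), 102), (np.float64(1.7), 57), (np.float64(1.75), 32), (np.float64(1.8), 20)]
fl now [-0.0196  0.5721  0.198 ] shift [ 0.03  -0.003  0.34 ] turn [-1.045 -0.003 -0.003]
fl now [-0.0196  0.5721  0.198 ] shift [ 0.03  -0.003  0.34 ] turn [ 0.002 -0.004 -0.   ]
```

View pics/w4.png

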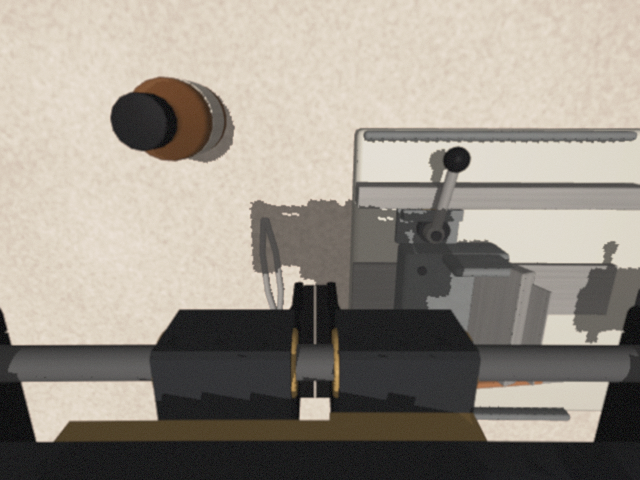

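Lever is released, about 1.63 rad in the scene measurement: the knob at (457,159) points left and slightly forward, and the carrier is unmoved. I'll turn the jaws across for the carrier push.

```bash
python3 -m pendant '0 0 0.1 -0.1 0 0;0 0 0.2 -0.2 0 0;0 0 0.34 -0.3 0 0;0 0 0.34 -0.4 0 0;0 0 0.34 -0.5 0 0;0 0 0.34 -0.6 0 0;0 0 0.34 -0.7 0 0;0 0 0.34 -0.8 0 0'
python3 - <<'E'
from h import *
plan(mt(.02,.489,.12),L);print(st()["joint_positions"])
E
```

```text
time: 8.95
ee_pos: [0.4743, 0.1086, 0.1932]
eef_rot: [-0.541, -0.455, 0.542, -0.455]
ft_force: [-0.4, 0.2, 0.4]
width: 0.0005
fl now [-0.0153  0.4864  0.1932] shift [0.293 0.061 0.128] turn [-0.244  0.     0.001]
[ 0.5854  0.0986 -0.9418  1.7645  0.0822  1.321  -0.5469]
```

```bash
python3 -m pendant '0 0.03 0.06 -0.1 0 0;0.1 0.061 0.128 -0.2 0 0;0.2 0.061 0.128 -0.244 0 0;0.29 0.061 0.128 -0.244 0 0;0.29 0.061 0.128 -0.244 0 0'
python3 - <<'E'
from h import *
plan(mt(.02,.489,.027),L)
E
```

```text
time: 9.45
ee_pos: [0.4818, 0.0741, 0.1184]
eef_rot: [0.45, 0.546, -0.452, 0.543]
ft_force: [-0.2, -0.0, -1.3]
width: 0.0002
fl now [0.0201 0.487  0.1184] shift [0.365 0.01  0.   ] turn [-0.004 -0.001  0.004]
```

```bash
python3 -m pendant '0.15 0.01 0 0 0 0;0.3 0.01 0 0 0 0;0.365 0.01 0 0 0 0;0.365 0.01 0 0 0 0;0.365 0.01 0.04 0 0 0;0.365 0.01 0.08 0 0 0;0.365 0.01 0.08 0 0 0'
python3 -m pendant '0 0 0.015 0 0 0;0 0 0.03 0 0 0;0 0 0.045 0 0 0;0 0 0.06 0 0 0'
python3 - <<'E'
from h import *
print(st(),fl(r.read_state()["ee_pos"]),fl(np.r_[r.read_state()["ft_force"][:2],0]))
E
```

```text
time: 10.15
ee_pos: [0.4917, 0.0529, 0.0316]
eef_rot: [0.452, 0.543, -0.452, 0.545]
ft_force: [-0.5, -0.3, 0.4]
width: 0.0006
time: 10.55
ee_pos: [0.4933, 0.0427, 0.0312]
eef_rot: [0.451, 0.545, -0.45, 0.545]
ft_force: [-3.0, 7.5, 5.2]
width: 0.0005
{'time': np.float64(10.55), 'ee_pos': array([0.4933, 0.0427, 0.0312]), 'eef_rot': array([ 0.4513,  0.5453, -0.4497,  0.5448]), 'ft_force': array([-2.9882,  7.4793,  5.2096]), 'width': np.float64(0.0005), 'joint_positions': array([ 0.6045,  0.3222, -0.8762,  1.9365,  0.2887,  1.0123, -0.212 ])} [0.05310245 0.49230801 0.03117835] [-7.91472282 -1.49240264  0.        ]
```

```bash
python3 -m pendant '0 0 0.022 0 0 0;0 0 0.045 0 0 0;0 0 0.068 0 0 0;0 0 0.09 0 0 0;0 0 0.112 0 0 0;0 0 0.135 0 0 0;0 0 0.158 0 0 0;0 0 0.17 0 0 0'
cat > gap.py <<'E'
from h import *
s=r.read_state(); print(s["time"],"tcp",fl(s["ee_pos"]).round(4),"F",fl(np.r_[s["ft_force"][:2],0]).round(1))
for n in("scene","top","wrist"):
    p,d,c=cam(n); Q=fl(world(c,d)); x,y,z=Q[...,0],Q[...,1],Q[...,2]; b=p.astype(int)
    ok=(d>0)
    e=ok&(z>.126)&(z<.137)&(abs(y-.489)<.04)&(x>.15)&(x<.227)&(b[...,2]-b[...,0]<14)&(p.max(2)>30)
    w=ok&(b[...,2]-b[...,0]>25)&(z>.126)&(z<.153)&(abs(y-.489)<.03)&(x>.2)&(x<.26)
    print(n,"edge",e.sum(),np.percentile(x[e],[50,90,98,100]).round(4) if e.any() else "","z",np.median(z[e]).round(4) if e.any() else "","wax",w.sum(),np.percentile(x[w],[0,2,10]).round(4) if w.any() else "")
    np.savez(f"g_{n}.npz",p=p,d=d,Q=Q); cv2.imwrite(f"pics/g_{n}.png",p)
E
python3 gap.py
```

```text
time: 11.35
ee_pos: [0.5016, 0.0004, 0.0312]
eef_rot: [0.451, 0.545, -0.45, 0.545]
ft_force: [-2.6, 7.8, 4.8]
width: 0.0009
11.35 tcp [0.0961 0.4923 0.0312] F [-8.1 -1.1  0. ]
scene edge 139 [0.2021 0.2043 0.2258 0.2267] z 0.1293 wax 34 [0.2261 0.2267 0.2282]
top edge 14 [0.2266 0.2269 0.2269 0.2269] z 0.1326 wax 48 [0.2272 0.2273 0.2285]
wrist edge 0  z  wax 0
```

```bash
python3 - <<'E'
from h import *
a=np.load("scene1.npz");b=np.load("g_scene.npz")
for n,Q,d,p,lim in(("0",fl(a["W"]),a["d"],a["p"],.18),("1",b["Q"],b["d"],b["p"],.221)):
    x,y,z=Q[...,0],Q[...,1],Q[...,2]
    for lo in(.45,.47,.49,.51):
        e=(d>0)&(z>.124)&(z<.138)&(y>lo)&(y<lo+.02)&(x>.12)&(x<lim)
        print(n,lo,e.sum(),np.sort(x[e])[-4:].round(4) if e.any() else "", z[e][np.argsort(x[e])[-4:]].round(3) if e.any() else "")
    pp=p.astype(int); w=(d>0)&(pp[...,2]-pp[...,0]>25)&(z>.12)&(z<.153)&(abs(y-.489)<.03)&(x>.2)&(x<.26); print("wax",w.sum(),np.sort(x[w])[:8].round(4),z[w][np.argsort(x[w])[:8]].round(3))
i=b["p"][120:260,170:350]; cv2.imwrite("pics/gs.png",cv2.resize(i,(771,600),interpolation=cv2.INTER_CUBIC))
E
```

```text
0 0.45 41 [0.1516 0.1517 0.152  0.1521] [0.128 0.132 0.132 0.129]
0 0.47 47 [0.1517 0.1524 0.1526 0.1535] [0.131 0.131 0.131 0.13 ]
0 0.49 47 [0.1522 0.1524 0.1525 0.1526] [0.131 0.128 0.131 0.129]
0 0.51 45 [0.1518 0.1524 0.1526 0.1528] [0.129 0.127 0.131 0.13 ]
wax 31 [0.2275 0.2277 0.2277 0.2286 0.2289 0.229  0.229  0.2292] [0.15  0.149 0.149 0.15  0.148 0.148 0.15  0.15 ]
1 0.45 42 [0.2041 0.2049 0.205  0.2056] [0.131 0.131 0.128 0.131]
1 0.47 42 [0.2036 0.2036 0.2045 0.2051] [0.129 0.129 0.13  0.131]
1 0.49 49 [0.2039 0.2043 0.2046 0.2048] [0.131 0.13  0.128 0.131]
1 0.51 47 [0.2043 0.2047 0.2048 0.2056] [0.131 0.131 0.131 0.127]
wax 34 [0.2261 0.227  0.2274 0.2281 0.2283 0.2288 0.2289 0.2292] [0.152 0.151 0.15  0.15  0.149 0.148 0.149 0.147]
```

View pics/gs.png

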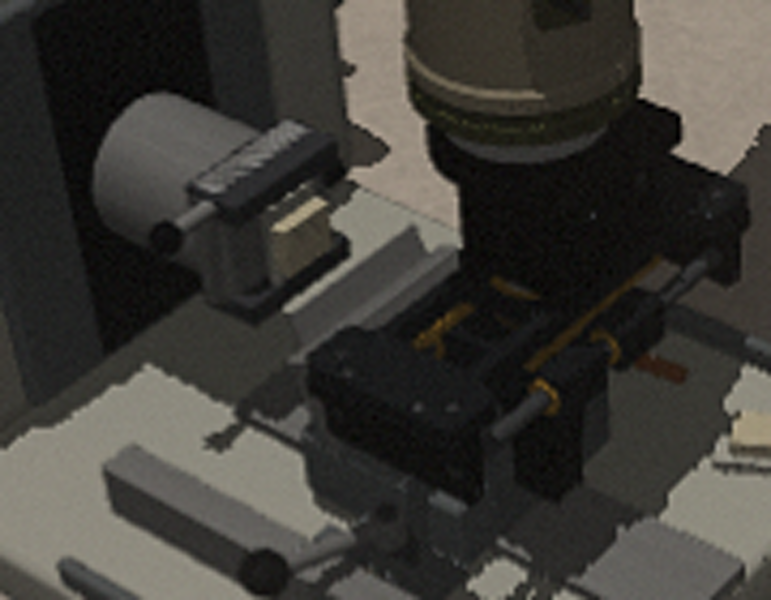

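The scene crop shows the gripper behind the carrier, the lever still out to the left (knob at about (265,570)), and the blade still well short of the wax face at about (300,245).

```bash
python3 - <<'E'
import numpy as np
for f in("g_scene.npz","scene1.npz"):
    z=np.load(f)
    if "Q" in z: Q=z["Q"]
    else:
        from h import fl; Q=fl(z["W"])
    print(Q[174:182,237:243].reshape(-1,3).round(4)[::5])
E
```

```text
[[0.2275 0.5015 0.1472]
 [0.2252 0.4916 0.1422]
 [0.2279 0.4919 0.1391]
 [0.23   0.4927 0.1364]
 [0.2257 0.4994 0.14  ]
 [0.2264 0.5016 0.1387]
 [0.2284 0.5025 0.1362]
 [0.2267 0.4919 0.1305]
 [0.2273 0.4941 0.1293]
 [0.2283 0.496  0.1277]]
[[0.2274 0.5016 0.1473]
 [0.2277 0.4893 0.1398]
 [0.2274 0.4923 0.1395]
 [0.2262 0.4962 0.14  ]
 [0.227  0.4982 0.1387]
 [0.2284 0.4997 0.1367]
 [0.228  0.5029 0.1366]
 [0.2276 0.4911 0.1296]
 [0.2289 0.4927 0.1278]
 [0.2278 0.4964 0.1282]]
```

Both estimates put the gap at about 22.7 mm. I'll push another 13 mm, then remeasure.

```bash
cat > gap2.py <<'E'
from h import *
s=r.read_state(); print(s["time"],"tcp",fl(s["ee_pos"]).round(4),"F",fl(np.r_[s["ft_force"][:2],0]).round(1))
p,d,c=cam("scene"); Q=fl(world(c,d)); x,y,z=Q[...,0],Q[...,1],Q[...,2]
np.savez("g_scene.npz",p=p,d=d,Q=Q)
fm=np.zeros(d.shape,bool); fm[174:182,237:243]=1
face=np.median(x[fm&(z<.145)])
for lo in(.45,.46,.515):
    e=(d>0)&(z>.126)&(z<.138)&(y>lo)&(y<lo+.013)&(x>.12)&(x<.2245); xs=np.sort(x[e]); print(lo,e.sum(),xs[-6:].round(4), "gap~",(face-np.median(xs[-6:])).round(4) if len(xs) else "")
# blade-back feature: displacement vs start via ledge profile
print("face",face)
E
python3 -m pendant '0 0 0.01 0 0 0;0 0 0.02 0 0 0;0 0 0.03 0 0 0;0 0 0.04 0 0 0;0 0 0.052 0 0 0;0 0 0.052 0 0 0'
python3 gap2.py
```

```text
time: 12.1
ee_pos: [0.5042, -0.0128, 0.031]
eef_rot: [0.451, 0.545, -0.45, 0.545]
ft_force: [0.2, 5.3, 3.8]
width: 0.0007
12.1 tcp [0.1096 0.4923 0.031 ] F [-5.1  1.2  0. ]
0.45 18 [0.2164 0.2167 0.2173 0.2174 0.2174 0.2177] gap~ 0.0109
0.46 20 [0.217  0.217  0.2174 0.2174 0.2178 0.218 ] gap~ 0.0108
0.515 23 [0.2166 0.2166 0.2169 0.2171 0.2175 0.2176] gap~ 0.0112
face 0.22818213185573816
```

```bash
python3 -m pendant '0 0 0.006 0 0 0;0 0 0.012 0 0 0;0 0 0.018 0 0 0;0 0 0.018 0 0 0;0 0 0.018 0 0 0'
python3 gap2.py
```

```text
time: 12.65
ee_pos: [0.5049, -0.0169, 0.031]
eef_rot: [0.451, 0.545, -0.45, 0.545]
ft_force: [-0.0, 6.3, 4.3]
width: 0.0
12.65 tcp [0.1138 0.4922 0.031 ] F [-6.2  1.2  0. ]
0.45 20 [0.2208 0.2212 0.2212 0.2215 0.2218 0.2225] gap~ 0.0068
0.46 17 [0.2207 0.221  0.2212 0.2216 0.2218 0.2221] gap~ 0.0068
0.515 21 [0.2205 0.2209 0.2209 0.221  0.2214 0.2215] gap~ 0.0072
face 0.22817845738600137
```

```bash
python3 -m pendant '0 0 -0.06 0 0 0;0 0 -0.12 0 0 0;-0.2 0 -0.16 0 0 0;-0.4 0 -0.2 0.1 0 0;-0.6 0 -0.2 0.2 0 0;-0.8 0 -0.2 0.3 0 0;-1 0 -0.2 0.4 0 0;-1 0 -0.2 0.5 0 0'
python3 - <<'E'
from h import *
plan(mt(.13,.46,.31),F)
E
```

```text
time: 13.5
ee_pos: [0.4969, 0.0325, 0.2864]
eef_rot: [0.622, 0.338, -0.618, 0.342]
ft_force: [0.6, -0.9, -1.0]
width: 0.0005
fl now [0.0638 0.4938 0.2864] shift [-0.095  0.085  0.285] turn [ 0.54  -0.004 -0.004]
```

```bash
python3 -m pendant '-0.05 0.04 0.14 0.1 0 0;-0.1 0.085 0.285 0.2 0 0;-0.1 0.085 0.285 0.3 0 0;-0.1 0.085 0.285 0.4 0 0;-0.1 0.085 0.285 0.5 0 0;-0.1 0.085 0.285 0.54 0 0;-0.1 0.085 0.285 0.54 0 0;-0.1 0.085 0.285 0.54 0 0'
cat > gap3.py <<'E'
from h import *
import sys
print(st())
p,d,c=cam("wrist"); Q=fl(world(c,d)); x,y,z=Q[...,0],Q[...,1],Q[...,2]; b=p.astype(int)
cv2.imwrite(f"pics/{sys.argv[1]}.png",p); np.savez(f"{sys.argv[1]}.npz",p=p,d=d,Q=Q)
for l0 in(.478,.489,.50):
    m=(d>0)&(abs(y-l0)<.0015)&(x>.205)&(x<.24)&(z>.1); o=np.argsort(x[m]); print(l0,[(round(float(a)*1000,1),int(c*1000),int(k[2]-k[0]))for a,c,k in zip(x[m][o],z[m][o],b[m][o])][::2])
m=(d>0)&(p.max(2)<60)&(z>.08)&(z<.106)&(y>.56)&(y<.65)&(x>.05)&(x<.25); m[270:]=0
print("knob",m.sum(),np.percentile(Q[m],[3,50,97],axis=0).round(4) if m.any() else "")
m=(d>0)&(abs(z-.079)<.003)&(abs(y-.489)<.05)&(x>.05)&(x<.2); print("carrier rear f",np.percentile(x[m],[.5,2]).round(4))
E
python3 gap3.py w5
```

```text
time: 14.3
ee_pos: [0.4747, -0.0402, 0.3051]
eef_rot: [-0.703, -0.071, 0.704, -0.071]
ft_force: [0.3, -0.2, 0.1]
width: 0.0004
{'time': np.float64(14.3), 'ee_pos': array([ 0.4747, -0.0402,  0.3051]), 'eef_rot': array([-0.7034, -0.0709,  0.7037, -0.0711]), 'ft_force': array([ 0.2594, -0.2464,  0.1257]), 'width': np.float64(0.0004), 'joint_positions': array([ 7.7290e-01,  7.0000e-04, -7.7210e-01,  1.5984e+00,  8.0000e-04,
        1.5430e+00, -1.3688e+00])}
0.478 [(205.1, 120, 9), (206.0, 120, 9), (206.8, 120, 11), (207.0, 120, 11), (208.2, 119, 9), (208.9, 120, 11), (209.1, 420, -5), (209.2, 119, 12), (209.2, 118, 12), (209.3, 418, -1), (209.3, 420, 0), (209.4, 418, -5), (209.4, 420, 1), (209.4, 419, -3), (209.5, 415, 2), (209.6, 417, -1), (209.6, 416, 0), (209.6, 418, -8), (209.7, 416, 5), (209.7, 419, 3), (209.7, 418, 0), (209.7, 420, 0), (209.8, 418, -4), (209.8, 416, -5), (209.8, 417, -2), (209.8, 420, -2), (209.9, 420, 1), (209.9, 418, 3), (209.9, 417, -3), (209.9, 420, -2), (210.0, 415, 3), (210.0, 420, 4), (210.0, 420, 3), (210.0, 417, 1), (210.0, 418, -1), (210.1, 419, 4), (210
[... 5934 characters left out ...]
6, 149, 33), (229.9, 148, 31), (230.3, 150, 31), (230.8, 148, 32), (231.4, 148, 32), (232.0, 147, 33), (232.6, 147, 36), (232.7, 148, 34), (233.4, 163, 7), (233.6, 163, 4), (233.7, 165, 3), (233.8, 150, 22), (233.8, 164, 2), (233.9, 155, 10), (233.9, 152, 8), (233.9, 149, 18), (234.0, 161, 3), (234.0, 154, 8), (234.1, 157, 12), (234.2, 157, 8), (234.2, 166, 1), (234.3, 168, -2), (234.4, 166, -1), (234.5, 167, 0), (235.1, 168, 1), (235.3, 168, 0), (236.3, 168, -1), (236.5, 169, 1), (236.9, 167, 2), (237.3, 169, 2), (238.1, 167, 1), (238.5, 168, 0), (238.8, 167, 0), (239.1, 169, 3)]
knob 359 [[0.1475 0.6114 0.0936]
 [0.1551 0.6188 0.098 ]
 [0.163  0.6266 0.1009]]
carrier rear f [0.1261 0.1271]
```

View pics/w5.png

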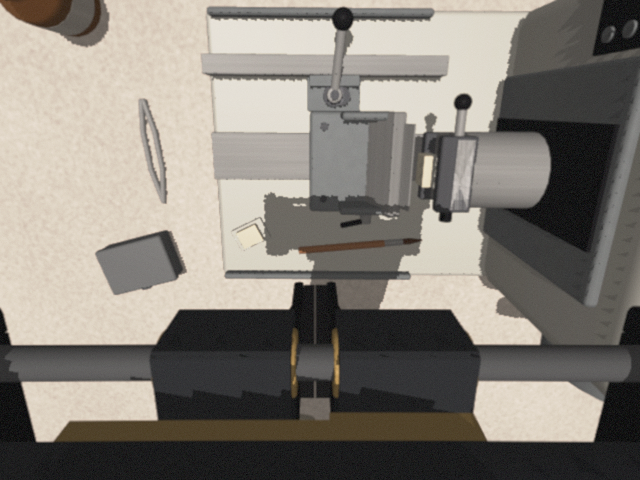

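The gap measures about 5.6 mm (edge f≈0.2201, wax 0.2257). The lever is at about 1.64 rad with the knob at f 0.155, l 0.619. In the picture the blade is at u≈413, the wax at u≈421 and the knob at (343,18). Next I move to the front side of the knob.

```bash
python3 -m pendant '-0.1 0.2 -0.15 0 0 0;-0.1 0.224 -0.3 0 0 0;-0.1 0.224 -0.5 0 0 0;0.1 0.224 -0.645 0 0 0;0.3 0.224 -0.645 0 0 0;0.5 0.224 -0.645 0 0 0;0.7 0.224 -0.645 0 0 0;0.7 0.224 -0.645 0 0 0'
python3 - <<'E'
from h import *
plan(mt(.186,.62,.044),F)
z=np.load("w5.npz"); print("head ball",z["Q"][98:105,459:467].reshape(-1,3)[::9].round(3))
E
```

```text
time: 15.15
ee_pos: [0.6406, -0.0642, 0.1242]
eef_rot: [-0.7, -0.071, 0.707, -0.07]
ft_force: [0.2, 0.5, 0.6]
width: 0.0001
fl now [0.1863 0.6162 0.1242] shift [ 0.321 -0.    -0.018] turn [0.004 0.006 0.002]
head ball [[0.245 0.551 0.165]
 [0.245 0.55  0.169]
 [0.246 0.549 0.168]
 [0.247 0.548 0.167]
 [0.247 0.548 0.169]
 [0.249 0.547 0.167]
 [0.249 0.546 0.168]]
```

```bash
python3 -m pendant '0.1 0 -0.016 0 0 0;0.2 0 -0.016 0 0 0;0.32 0 -0.016 0 0 0;0.32 0 -0.016 0 0 0;0.32 0 -0.016 0 0 0'
python3 - <<'E'
from h import *
plan(mt(.1726,.6184,.044),F)
E
```

```text
time: 15.65
ee_pos: [0.6488, -0.0632, 0.0523]
eef_rot: [0.704, 0.07, -0.703, 0.07]
ft_force: [0.2, 0.1, 0.4]
width: 0.0004
fl now [0.1869 0.6245 0.0523] shift [ 0.033 -0.057  0.024] turn [ 0.003 -0.001 -0.   ]
```

```bash
python3 -m pendant '0.03 0 0.024 0 0 0;0.03 -0.03 0.024 0 0 0;0.03 -0.057 0.024 0 0 0;0.03 -0.084 0.017 0 0 0;0.03 -0.11 0.012 0 0 0;0.03 -0.138 0.011 0 0 0;0.03 -0.165 0.011 0 0 0;0.03 -0.192 0.014 0 0 0'
python3 lev.py 0.0697
python3 - <<'E'
from h import *
plan(mt(.1084,.6072,.044),F)
E
```

```text
time: 16.45
ee_pos: [0.6347, -0.0165, 0.0426]
eef_rot: [-0.703, -0.07, 0.704, -0.07]
ft_force: [-1.2, -3.9, -0.8]
width: 0.0005
{'time': np.float64(16.45), 'ee_pos': array([ 0.6347, -0.0165,  0.0426]), 'eef_rot': array([-0.7034, -0.0699,  0.7038, -0.0701]), 'ft_force': array([-1.1853, -3.9306, -0.7728]), 'width': np.float64(0.0005), 'joint_positions': array([ 0.496 ,  0.5769, -0.7314,  1.5616,  0.4086,  1.1618, -1.6921])}
[(np.float64(0.9), 17), (np.float64(0.95), 37), (np.float64(1.0), 56), (np.float64(1.05), 72), (np.float64(1.1), 92), (np.float64(1.15), 87), (np.float64(1.2), 80), (np.float64(1.25), 68), (np.float64(1.3), 58), (np.float64(1.35), 46), (np.float64(1.4), 25)]
fl now [0.1369 0.6196 0.0427] shift [-0.005 -0.114  0.049] turn [0.004 0.    0.   ]
```

```bash
python3 -m pendant '0 -0.018 0 0 0 0;0 -0.044 0.01 0 0 0;0 -0.069 0.02 0 0 0;0 -0.092 0.034 0 0 0;0 -0.114 0.05 0 0 0;0 -0.134 0.068 0 0 0;0 -0.153 0.088 0 0 0;0 -0.169 0.11 0 0 0'
python3 lev.py 0.0697
python3 - <<'E'
from h import *
plan(mt(.0868,.5772,.044),F)
E
```

```text
time: 17.3
ee_pos: [0.6011, 0.0186, 0.0434]
eef_rot: [0.705, 0.069, -0.702, 0.07]
ft_force: [9.0, -4.1, -2.5]
width: 0.0006
{'time': np.float64(17.3), 'ee_pos': array([0.6011, 0.0186, 0.0434]), 'eef_rot': array([ 0.7049,  0.0693, -0.7024,  0.07  ]), 'ft_force': array([ 9.0318, -4.0541, -2.4999]), 'width': np.float64(0.0006), 'joint_positions': array([ 0.4876,  0.5106, -0.761 ,  1.6589,  0.3846,  1.1239, -1.7509])}
[(np.float64(0.25), 20), (np.float64(0.3), 44), (np.float64(0.35), 53), (np.float64(0.4), 59), (np.float64(0.45), 60), (np.float64(0.5), 59), (np.float64(0.55), 52), (np.float64(0.6), 43), (np.float64(0.65), 42), (np.float64(0.7), 43), (np.float64(0.75), 48), (np.float64(0.8), 46), (np.float64(0.85), 38), (np.float64(0.9), 30), (np.float64(0.95), 18)]
fl now [0.0963 0.5927 0.0434] shift [-0.002 -0.038  0.062] turn [ 0.003 -0.002 -0.   ]
```

```bash
python3 -m pendant '0 0 0.012 0 0 0;0 0 0.024 0 0 0;0 -0.004 0.036 0 0 0;0 -0.004 0.036 0 0 0'
python3 lev.py 0.0697
python3 - <<'E'
from h import *
plan(mt(.0868,.5772,.044),F); print(fl(np.r_[r.read_state()["ft_force"][:2],0]))
E
```

```text
time: 17.75
ee_pos: [0.5919, 0.0204, 0.0436]
eef_rot: [0.705, 0.071, -0.702, 0.07]
ft_force: [6.9, 4.0, -2.4]
width: 0.0006
{'time': np.float64(17.75), 'ee_pos': array([0.5919, 0.0204, 0.0436]), 'eef_rot': array([ 0.7049,  0.0711, -0.7022,  0.0696]), 'ft_force': array([ 6.8988,  3.9693, -2.3658]), 'width': np.float64(0.0006), 'joint_positions': array([ 0.4992,  0.4933, -0.7691,  1.6833,  0.3737,  1.1142, -1.7479])}
[(np.float64(0.15), 38), (np.float64(0.2), 51), (np.float64(0.25), 58), (np.float64(0.3), 64), (np.float64(0.35), 63), (np.float64(0.4), 55), (np.float64(0.45), 51), (np.float64(0.5), 64), (np.float64(0.55), 74), (np.float64(0.6), 63), (np.float64(0.65), 53), (np.float64(0.7), 49), (np.float64(0.75), 42), (np.float64(0.8), 28)]
fl now [0.0939 0.5847 0.0435] shift [-0.002 -0.029  0.03 ] turn [ 0.004 -0.002  0.001]
[-1.5159986   7.12257991  0.        ]
```

```bash
python3 -m pendant '0 -0.006 0.01 0 0 0;0 -0.01 0.02 0 0 0;0 -0.014 0.03 0 0 0;0 -0.014 0.03 0 0 0'
python3 - <<'E'
from h import *
s=r.read_state();print(fl(s["ee_pos"]),fl(np.r_[s["ft_force"][:2],0]))
E
python3 -m pendant '0 0 0.006 0 0 0;0 0 0.012 0 0 0;0 0 0.012 0 0 0'
python3 lev.py 0.0697
python3 - <<'E'
from h import *
s=r.read_state();print(fl(s["ee_pos"]),fl(np.r_[s["ft_force"][:2],0]))
E
```

```text
time: 18.2
ee_pos: [0.5839, 0.021, 0.0435]
eef_rot: [0.705, 0.07, -0.702, 0.07]
ft_force: [6.7, -0.2, -1.8]
width: 0.0
[0.09182909 0.57705493 0.04350205] [1.48084401 6.49319667 0.        ]
time: 18.5
ee_pos: [0.5812, 0.0208, 0.0435]
eef_rot: [0.705, 0.071, -0.702, 0.07]
ft_force: [7.4, 0.2, -1.8]
width: 0.0001
{'time': np.float64(18.5), 'ee_pos': array([0.5812, 0.0208, 0.0435]), 'eef_rot': array([ 0.705 ,  0.0706, -0.7023,  0.0697]), 'ft_force': array([ 7.353 ,  0.1526, -1.7828]), 'width': np.float64(0.0001), 'joint_positions': array([ 0.5109,  0.4721, -0.7763,  1.7121,  0.3639,  1.1038, -1.7482])}
[(np.float64(-0.05), 19), (np.float64(0.0), 40), (np.float64(0.05), 50), (np.float64(0.1), 60), (np.float64(0.15), 62), (np.float64(0.2), 65), (np.float64(0.25), 55), (np.float64(0.3), 56), (np.float64(0.35), 86), (np.float64(0.4), 93), (np.float64(0.45), 86), (np.float64(0.5), 66), (np.float64(0.55), 57), (np.float64(0.6), 45), (np.float64(0.65), 21)]
[0.09135318 0.57436564 0.04353293] [0.71518764 7.78495932 0.        ]
```

```bash
for i in 1; do python3 -m pendant '0 0 0.004 0 0 0;0 0 0.006 0 0 0' | grep -E 'ee_pos|ft_f'; python3 -m pendant '0 0 0.004 0 0 0;0 0 0.006 0 0 0' | grep -E 'ee_pos|ft_f'; done
```

```text
ee_pos: [0.5809, 0.0209, 0.0437]
ft_force: [14.2, 1.5, -7.2]
ee_pos: [0.5808, 0.0209, 0.0439]
ft_force: [20.0, 4.4, -11.7]
```

The force rose from 7 to 20 N with no further travel, so the lever is on its clamped stop. I'll back off and check.

```bash
python3 -m pendant '0 0 -0.03 0 0 0;0 0 -0.1 0 0 0;-0.1 0 -0.12 0 0 0;-0.3 0 -0.12 0 0 0;-0.5 0 -0.1 0 0 0;-0.7 0 0.1 0 0 0;-0.9 0 0.3 0 0 0;-1 0 0.44 0 0 0'
python3 -m pendant '-0.1 0.12 0.05 0 0 0;-0.1 0.12 0.05 0 0 0;-0.1 0.12 0.05 0 0 0'
sed -i 's/m=(d>0)&(abs(y-l0)<.0015)&(x>.205)&(x<.24)&(z>.1)/m=(d>0)\&(abs(y-l0)<.0015)\&(x>.216)\&(x<.228)\&(z>.124)\&(z<.16)/; s/(y>.56)&(y<.65)&(x>.05)/(y>.53)\&(y<.65)\&(x>.05)/' gap3.py; python3 gap3.py w6
```

```text
time: 19.75
ee_pos: [0.4932, 0.0038, 0.2716]
eef_rot: [-0.703, -0.071, 0.704, -0.07]
ft_force: [-0.8, -1.2, 1.5]
width: 0.0007
time: 20.05
ee_pos: [0.4881, -0.0293, 0.2958]
eef_rot: [0.704, 0.069, -0.704, 0.07]
ft_force: [0.2, 0.7, -0.5]
width: 0.0006
{'time': np.float64(20.05), 'ee_pos': array([ 0.4881, -0.0293,  0.2958]), 'eef_rot': array([ 0.7038,  0.0695, -0.7036,  0.0696]), 'ft_force': array([ 0.2273,  0.6638, -0.5471]), 'width': np.float64(0.0006), 'joint_positions': array([ 0.7785,  0.0415, -0.825 ,  1.5877,  0.0307,  1.5254, -1.4212])}
0.478 [(216.6, 126, 9), (217.3, 127, 6), (217.6, 126, 7), (218.1, 127, 7), (218.5, 126, 6), (218.8, 129, 6), (219.4, 129, 6), (219.6, 129, 9), (219.9, 131, 8), (220.2, 130, 7), (221.3, 130, 9), (225.5, 127, 12), (225.7, 130, 16), (225.7, 146, 15), (225.9, 140, 18), (225.9, 143, 19), (225.9, 133, 17), (225.9, 143, 20), (226.0, 139, 19), (226.1, 140, 17), (226.1, 135, 19), (226.2, 135, 19), (226.2, 128, 16), (226.3, 131, 18), (226.5, 147, 26), (227.0, 149, 21), (227.3, 147, 27), (227.9, 148, 22)]
0.489 [(216.3, 124, 7), (217.3, 124, 8), (217.5, 1
[... 414 characters left out ...]
(226.3, 148, 37), (226.9, 148, 38), (227.7, 149, 32), (227.9, 147, 32)]
0.5 [(216.4, 124, 5), (216.8, 126, 6), (217.2, 124, 8), (217.5, 126, 8), (217.9, 129, 7), (218.4, 127, 7), (218.9, 128, 7), (219.1, 130, 7), (219.3, 130, 9), (219.8, 132, 8), (220.5, 133, 11), (221.2, 130, 9), (225.7, 136, 21), (225.8, 126, 10), (225.9, 145, 21), (225.9, 136, 18), (226.0, 141, 18), (226.0, 138, 18), (226.1, 128, 19), (226.1, 132, 19), (226.2, 125, 10), (226.2, 134, 18), (226.2, 141, 17), (226.3, 146, 28), (226.3, 127, 17), (226.3, 147, 32), (226.9, 147, 40), (227.0, 148, 39), (227.9, 147, 31)]
knob 292 [[0.079  0.5477 0.0943]
 [0.087  0.5558 0.0982]
 [0.0943 0.563  0.1011]]
carrier rear f [0.1266 0.1276]
```

View pics/w6.png

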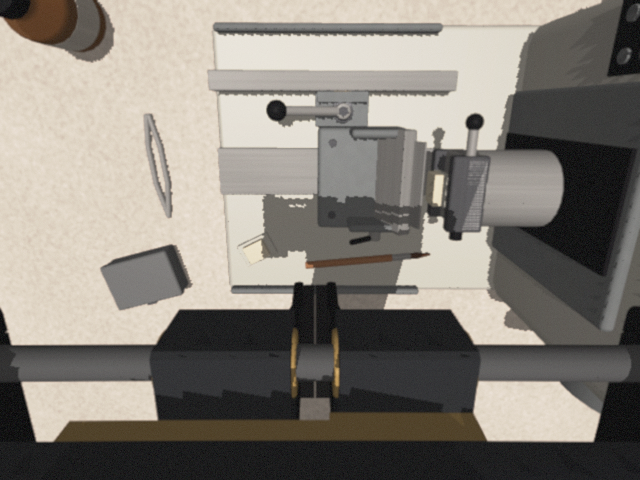

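The lever points straight back (knob (276,111), hub (343,111)) and the gap is about 4.5–5 mm. The small items look undisturbed and the robot is clear, so I'm handing in.

```bash
python3 -m pendant '0 0 0 0 0 0;0 0 0 0 0 0' && python3 -c "
from bench import close_job; print(close_job())"
```

```text
time: 20.3
ee_pos: [0.4882, -0.0282, 0.2947]
eef_rot: [-0.703, -0.071, 0.704, -0.07]
ft_force: [-0.3, 0.3, 0.8]
width: 0.0005
the job is handed in; nothing more can be done
None
```

The microtome is set up: lever swung out to release, carrier pushed forward, lever swung back onto its clamped stop. I handed the job in at 20.3 s of the 69 s allowed; no verdict was reported.

**Last checks:**
- **Gap:** the wrist camera shows the blade edge about 4.5–5 mm short of the wax, within the 1.5–9 mm limit. It read about 5.6 mm before I re-clamped, so the carrier crept forward about 1 mm. The calibration is only good to about 2 mm.
- **Lever:** the knob is back in line with where it started, so the angle is about 0 rad. Out at release it read about 1.64 rad, just short of the 1.75 stop but past the 1.4 needed.
- **Forces:** pushing the carrier took about 8 N. The readings at the lever stayed below 10 N until its clamped stop, where the last one was about 23 N (limit 35 N).
- **Surroundings:** the robot is clear of everything. The brush, spare block, forceps, slide box and bottle look undisturbed in the last picture, though I did not measure their positions.

**Disagreement:** the cameras showed the real fingertips 35 mm further back along the tool than the reported TCP. Because of that, my first lever swing passed over the knob without touching anything. I corrected for it in every later move. I do not know whether the error is in the reported pose or in the tool data.

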